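# Set the hotplate's heat and start it

## Task

The two moisture cans on the hotplate need more heat: turn the heat dial up (clockwise seen from above) by exactly four clicks from the click it stands at now, pushing its pointer bar round gently with a fingertip and never gripping it. When the dial rests in the fourth click, and not before, press the green start button all the way down with a fingertip and let it spring back. Leave the cans and everything else lying about where they are.

Things in the scene. Friction and masses are not known exactly. Their poses are not given: they have to be found in the camera images.
- hotplate: Bench hotplate, fixed: white housing 330 mm deep (x) by 220 wide (y). Origin under its centre on the bench; +x to its back, z up. At the back a square white plate, 188 x 200 mm, centre x = +67 mm, top 95 mm above the bench; from x = -165 to -35 mm a black control deck, sloping by 12.2 degrees (46 mm high in front, 74 mm behind).
- heat_dial: Grey click-stop heat dial, left half of the deck. Origin on its axis in the deck's surface, 60 mm above the bench; z: the axis, out of the deck; x: along the pointer bar to its tip. Skirt radius 34 mm, top 8 mm above the deck; hub radius 14.5 mm. Up is clockwise seen from above (negative about z). More than 20 N of finger force on it counts as rough or as gripping.
- dial_pointer (a point): Turns with the dial: point on the pointer bar's middle line, 30 mm from the axis, 20 mm above the deck. The bar, pale with a red line on its pointing half, stands 8 to 30 mm above the deck, is 11 mm wide with flat upright sides from x = -22 to +26 mm of the dial, then tapers to 6 mm at its end, x = +36 mm. Four clicks carry this point 44.6 mm (straight line) from its start.
- dial_seat (a point): Fixed point on the dial's axis in the deck's surface; x up the slope to the back, z out of the deck. Clicks are 24 degrees apart, ten positions, marked on the deck: the lowest points 108 degrees left of this x, the highest 108 right; it starts in one of the lowest four. A spring roller holds each click: about 4 N sideways at the pointer takes it to the crest half-way, then it snaps on to the next.
- start_button_top (a point): Centre of the top of the green round start button (24 mm across, in a grey ring 40 mm across) on the right half of the deck, 103 mm from the dial's axis; z is the direction out of the deck. The top stands 21 mm above the deck and goes down 5 mm along -z.
- start_button (a joint): How far the start button is pressed, m: 0 up, 0.005 all the way down (about 5 N); it springs back when let go.
- moisture_can_a: Round aluminium can with lid, 59 mm across, 38 high, standing loose on the plate. Origin at the centre of its underside. Leave it.
- moisture_can_b: Another such can on the plate, 59 mm across, 38 high. Origin at the centre of its underside. Leave it.
- moisture_can_c: Smaller aluminium can, 53 mm across, 32 high, on the bench to the left of the hotplate. Origin at the centre of its underside. Leave it.
- sample_vial: Glass vial with black screw cap, 27 mm across, 66 high, on the bench to the left of the hotplate. Origin at the centre of its underside. Leave it.
- brass_weight: Brass balance weight with knob, 30 mm across, 40 high, on the bench to the right of the hotplate. Origin at the centre of its underside. Leave it.
- spatula: Steel spatula with wooden handle, 262 mm long, 18 high, lying on the bench to the right of the hotplate. Origin at the middle of its underside. Leave it.

How it is judged:
By the outcome, as a careful person would: the job done as asked, in the order asked, and still so for the second after the job is handed in, with the robot touching nothing.
It also fails if it takes over 69 s, if anything falls off the work surface, if the arm or the gripper's body presses on something with over 40 N, if the wrist force passes 120 N, or if a joint passes its speed limit or range.

## Robot

A 6-joint arm with a two-finger parallel gripper is mounted at the origin on the work surface; the furniture and walls round the work are solid. World frame = base frame: x ahead of the robot, y to its left, z up, the work surface at z = 0. Lengths are in mm, angles in rad, forces in N, time in s.
With the tool pointing down it reaches from about 275 to 1000 mm from the base axis. Payload 8.4 kg.
Tool frame: the origin (TCP) lies between the finger pads; the fingertips stand r.tips_ahead ahead of it and the grasp point (between the pads) lies 6 mm ahead of it (r.tips_ahead is the distance from the TCP to the fingertips, in mm); z points along the fingers, y is the line along which they close (so a half turn about z gives the same grasp; the last joint's range is limited). The gripper opens to 85 mm and grips with 20 to 120 N. Pads are 22 mm wide; open, the fingers measure 114 mm over their backs; the gripper's body (76 mm by 85 mm) begins 54 mm behind the grasp point. The pads swing forward as they close: fully open they stand 13 mm farther back than shut.
Start: joints at [1.241, 0.353, 1.633, -0, 1.155, -0.002], TCP at [201.224, 591.724, 256.281] pointing down, gripper open.
Joint ranges: [-2.63, 2.63], [-0.92, 2.1], [0.06, 2.66], [-1.3, 4.44], [0, 2.69], [-3.02, 3.02]. Speed limits (rad/s): [2.22, 2.22, 2.79, 3.14, 3.14, 3.14].

## Interface

Orientations are given as [roll, pitch, yaw] about the fixed x, y, z axes, in that order (R = Rz(yaw) Ry(pitch) Rx(roll)).
In Python, from rig import r gives the robot as it stands.
- The arm moves only by the tool carry_out, never from a script. Its arguments are lists of equal length, an entry for each row: "delta_pos": the shift along the tool's x, y, z in m, a list of three; "rot": the turn, a rotation vector about the tool's x, y, z in degrees, a list of three. A call has 1 to 8 rows; each row is the pose to reach, as a shift and turn from the pose commanded when the call began, along the tool's axes at that moment; what a row does not reach only later rows make up. A row lasts 1/8 s, in which the tool goes at most 62.5 mm and 10.7 degrees, less where a joint would pass 70% of its speed; a pose out of reach is approached as far as the arm can. A call with a gripper value outside its range is refused whole. "claw" is the finger opening in m, from 0 to 0.0854, set as the call begins (left out, the last holds). The fingers move at their own pace and stop on an object; "grip_force" is the grip in N (left out, the last holds). Time passes only in rows, so rows that repeat a pose let the fingers close. It gives the time, the measured TCP pose, the force, the opening and the grip force at its end, in the units of the state.
- r.sense(): the state, without advancing time (a new reading comes with each control period).
- r.grab_frame(name): name is "side" or "top" or "wrist"; returns the picture (420x560x3 uint8, blue, green, red); there is no depth.
- r.camera_info(name): a dict with "fx", "fy", "cx", "cy" (pixels), "pose" (4x4, takes a point from camera to world coordinates); the wrist camera has in their place "hand_eye" (4x4, takes a point from camera to tool coordinates, whose origin is the TCP and whose axes are the flange's). Camera axes: x right, y down, z forward; pixel columns grow to the right and rows downward; lengths in mm; the calibration is good to about 2 mm. The wrist camera is an equidistant fisheye: a pixel r from the principal point sees the ray r / f radians off the axis. A picture is of the moment at which its call begins: read the wrist's pose just before it. camera_info takes no time and is no camera call.
- r.sign_off(): hands the job in; it is judged then, once.
Trained networks look in the newest picture that a camera, given by its name, has taken for a name from the list of things; names that differ only in an ending like _2 or _b are one class to them, and where a whole thing is asked for, a point or a joint stands for the part that bears it (a point fixed in the world has none). Each returns a list of dicts, best first, with "p" (0 to 1); they miss things now and then, are a little off and sometimes report something else, mostly with a low value. They report only what shows in the picture. A call takes as long as a camera call.
- r.recognise(thing, camera): "box" ([left, top, right, bottom] in pixels, round what is visible of it).
- r.cut_out(thing, camera): "mask" (420x560 bool, what is visible of it) and "box" ([left, top, right, bottom] in pixels, round what is visible of it).
The state is a dict: "clock": time; "qpos": joint angles; "qvel": joint speeds; "joint_efforts": joint torques, N m; "eef_pos": TCP position; "tcp_rot": TCP orientation; "contact_force": force on the tool from outside, world axes, zero at the start; "wrist_torque": the same for the moment, N m; "opening": opening from 0.0 (shut) to 1.0 (fully open); "grasp_force": force on a finger pad.
Only numpy, scipy, OpenCV 4.12 (cv2) and the standard library are available. Lean on these libraries where they do the work, as an engineer would, in place of code of your own. Each camera call takes 0.05 s, during which the arm holds its last target. There are 200 camera calls.

## Working session

There is one attempt and no reset: what is moved stays moved. The work goes in short steps, Python scripts to look and compute and a tool call to move; the robot and the scene stay as the last step left them, time stands still between calls to the robot, and variables do not carry over. Pictures are saved under pics/ and viewed, at most 10 in all, crops included, and the job is handed in when it is done.

Besides the shell and the picture viewer there is one more tool, called after "Emit:" as name(argument=value, ...) on one line, values as JSON. carry_out: Moves the arm, as the interface text tells. Its arguments: {"type":"object","properties":{"delta_pos":{"type":"array","items":{"type":"array","items":{"type":"number"}}},"rot":{"type":"array","items":{"type":"array","items":{"type":"number"}}},"claw":{"type":"number"},"grip_force":{"type":"number"}},"required":["delta_pos","rot"]}

```bash
mkdir -p pics; ls; python3 - <<'E'
from rig import r
import cv2,numpy as np
s=r.sense();print({k:np.round(v,3).tolist() for k,v in s.items()}, r.tips_ahead)
ims=[]
for c in("side","top"):
    im=r.grab_frame(c); cv2.imwrite(f"pics/{c}0.png",im); ims.append(im)
    i=r.camera_info(c);print(c,i["fx"],i["fy"],i["cx"],i["cy"],np.round(i["pose"],3).tolist())
    for t in("heat_dial","start_button_top","hotplate","dial_pointer"):
        print(c,t,[(np.round(d["box"]).tolist(),round(d["p"],2)) for d in r.recognise(t,c)][:2])
i=r.camera_info("wrist");print(i)
E
```

```text
pics
{'clock': 0.0, 'qpos': [1.241, 0.354, 1.634, -0.0, 1.155, -0.002], 'qvel': [-0.0, 0.002, 0.0, 0.001, -0.001, -0.0], 'joint_efforts': [0.001, -60.526, -34.206, 0.0, 0.009, -0.0], 'eef_pos': [201.082, 591.291, 255.544], 'tcp_rot': [-3.14, 0.0, 2.814], 'contact_force': [1.311, -0.46, 0.162], 'wrist_torque': [-0.011, -0.01, 0.026], 'grasp_force': 0.0, 'opening': 0.996} 25.0
side 477.4995964888538 477.4995964888538 278.85953231591833 205.6050896480144 [[0.996, -0.068, 0.059, 520.547], [-0.089, -0.66, 0.746, -763.146], [-0.012, -0.749, -0.663, 751.774], [0.0, 0.0, 0.0, 1.0]]
side heat_dial [([215.0, 188.0, 244.0, 220.0], 0.95)]
side start_button_top [([224.0, 234.0, 235.0, 244.0], 0.42), ([227.0, 299.0, 244.0, 324.0], 0.41)]
side hotplate [([200.0, 167.0, 368.0, 282.0], 0.96)]
side dial_pointer []
top 438.9174376547606 438.9174376547606 271.3883087030357 207.05922162127638 [[0.008, -0.973, 0.23, 388.333], [-1.0, -0.007, 0.004, 1.52], [-0.002, -0.23, -0.973, 1022.685], [0.0, 0.0, 0.0, 1.0]]
top heat_dial [([250.0, 257.0, 282.0, 284.0], 0.56)]
top start_button_top [([306.0, 265.0, 319.0, 274.0], 0.55)]
top hotplate [([227.0, 148.0, 338.0, 306.0], 0.6)]
top dial_pointer [([250.0, 256.0, 283.0, 288.0], 0.95), ([202.0, 192.0, 222.0, 214.0], 0.64)]
{'fx': 325.19226210127806, 'fy': 325.19226210127806, 'cx': 272.2446609880993, 'cy': 207.55563914765722, 'hand_eye': array([[ 1.58623863e-03, -9.51815860e-01, -3.06666028e-01,
         7.83962512e+01],
       [ 9.99998711e-01,  1.43355794e-03,  7.23110435e-04,
        -4.24431272e-01],
       [-2.48644462e-04, -3.06666780e-01,  9.51816907e-01,
        -1.17162384e+02],
       [ 0.00000000e+00,  0.00000000e+00,  0.00000000e+00,
         1.00000000e+00]])}
```

View pics/top0.png

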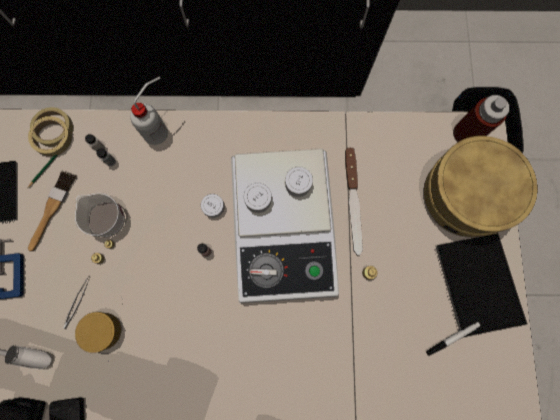

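View pics/side0.png

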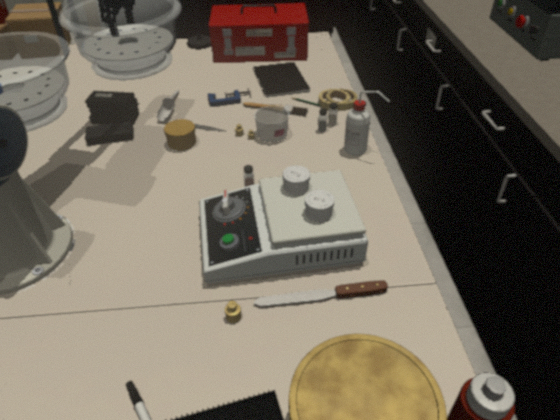

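The top picture shows the hotplate at about (227–338, 148–306), the dial at (266,271) with its bar roughly horizontal in the picture, and the green button at (314,271). The side picture agrees: dial (230,207), button (229,240).

```bash
cat > h.py <<'E'
from rig import r
import cv2,numpy as np
from scipy.spatial.transform import Rotation as R
def tcp():
    s=r.sense();T=np.eye(4);T[:3,:3]=R.from_euler('xyz',s["tcp_rot"]).as_matrix();T[:3,3]=s["eef_pos"];return T
def ray(c,uv,T=None):
    i=r.camera_info(c);x=(uv[0]-i["cx"])/i["fx"];y=(uv[1]-i["cy"])/i["fy"]
    if c=="wrist":
        t=np.hypot(x,y);k=np.sin(t)/max(t,1e-9);d=np.array([x*k,y*k,np.cos(t)]);P=T@i["hand_eye"]
    else: d=np.array([x,y,1.]);P=i["pose"]
    return P[:3,3],P[:3,:3]@d
def onplane(c,uv,p0,n=(0,0,1),T=None):
    o,d=ray(c,uv,T);n=np.array(n);return o+d*((np.array(p0)-o)@n)/(d@n)
def proj(c,p,T=None):
    i=r.camera_info(c);P=T@i["hand_eye"] if c=="wrist" else i["pose"]
    q=np.linalg.inv(P)@np.append(p,1);q=q[:3]
    if c=="wrist":
        rr=np.hypot(q[0],q[1]);t=np.arctan2(rr,q[2]);q=np.array([q[0]/rr*t,q[1]/rr*t,1.])
    return np.array([i["fx"]*q[0]/q[2]+i["cx"],i["fy"]*q[1]/q[2]+i["cy"]])
E
python3 - <<'E'
from h import *
for uv,z in [((266,271),68),((314.5,271),80),((239,302),46),((337,298),46),((233,156),95),((327,150),95)]:
    print(uv,onplane("top",uv,(0,0,z)).round(1))
for uv,z in [((230,207),68),((229,240),80)]: print(uv,onplane("side",uv,(0,0,z)).round(1))
im=cv2.imread("pics/top0.png")[230:310,225:345]
cv2.imwrite("pics/c0.png",cv2.resize(im,None,fx=6,fy=6,interpolation=cv2.INTER_CUBIC))
E
```

```text
(266, 271) [471.6  16.1  68. ]
(314.5, 271) [471.3 -87.6  80. ]
(239, 302) [406.   74.4  46. ]
(337, 298) [ 416.3 -139.    46. ]
(233, 156) [723.7  92.1  95. ]
(327, 150) [ 739.5 -118.1   95. ]
(230, 207) [476.5  12.8  68. ]
(229, 240) [474.  -98.5  80. ]
```

View pics/c0.png

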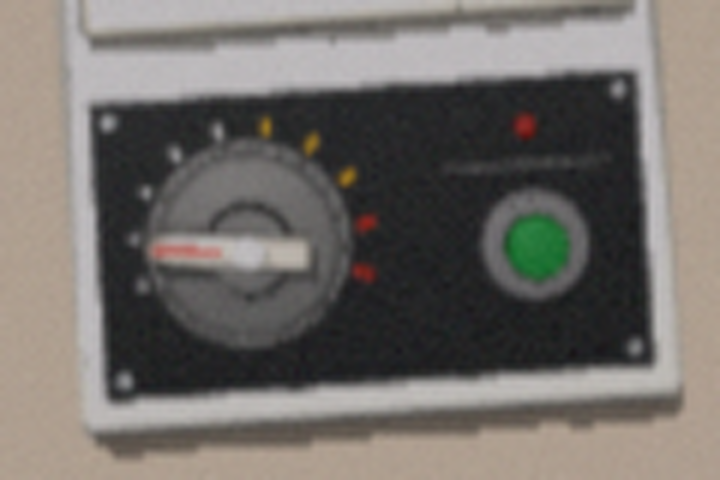

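The bar points left, on the second of ten marks (84° left). The target is mark 6, the first orange one, 12° right of the back. Next I get the move to a viewing pose above the deck.

```bash
cat >> h.py <<'E'
def pose(p,psi,turn=0,tilt=12.2):
    """tool square to the deck; turn = degrees about deck normal from tool x = hotplate +y"""
    M=R.from_euler('z',psi,degrees=True)*R.from_euler('y',-tilt,degrees=True)*R.from_euler('z',turn,degrees=True)
    T=np.eye(4);T[:3,:3]=M.as_matrix()@np.array([[0,1,0],[1,0,0],[0,0,-1.]]);T[:3,3]=p;return T
def delta(T,T0=None):
    T0=tcp() if T0 is None else T0
    D=np.linalg.inv(T0)@T;return (D[:3,3]/1000).round(4).tolist(),R.from_matrix(D[:3,:3]).as_rotvec(degrees=True).round(2).tolist()
E
python3 - <<'E'
from h import *
print(delta(pose((430,10,250),3)))
E
```

```text
([-0.4039, -0.4771, 0.0063], [-10.73, -7.26, 67.95])
```

Emit:
carry_out(delta_pos=[[-0.05,-0.06,0],[-0.1,-0.12,0],[-0.15,-0.18,0.001],[-0.2,-0.238,0.003],[-0.25,-0.295,0.004],[-0.3,-0.354,0.005],[-0.35,-0.414,0.006],[-0.404,-0.477,0.006]], rot=[[-1.3,-0.9,8.5],[-2.7,-1.8,17],[-4,-2.7,25.5],[-5.4,-3.6,34],[-6.7,-4.5,42.5],[-8,-5.4,51],[-9.4,-6.4,59.5],[-10.7,-7.3,68]], claw=0, grip_force=20)

```text
clock: 1.5
eef_pos: [384.5, 124.6, 251.7]
tcp_rot: [2.926, -0.0, 1.618]
contact_force: [0.9, 0.7, -0.1]
opening: -0.001
grasp_force: 0.0
```

```bash
python3 - <<'E'
from h import *
print(delta(pose((430,10,250),3)))
E
```

```text
([-0.1167, 0.0388, 0.0102], [0.13, 0.06, -0.3])
```

Emit:
carry_out(delta_pos=[[-0.05,0.017,0.004],[-0.1,0.034,0.008],[-0.117,0.039,0.01],[-0.117,0.039,0.01],[-0.117,0.039,0.01]], rot=[[0,0,0],[0,0,0],[0,0,0],[0,0,0],[0,0,0]])

```text
clock: 2.12
eef_pos: [429.9, 12.1, 249.8]
tcp_rot: [2.929, 0.0, 1.622]
contact_force: [-0.2, -0.2, -1.0]
opening: 0.001
grasp_force: 0.0
```

```bash
python3 - <<'E'
from h import *
T=tcp();print(T.round(3).tolist())
im=r.grab_frame("wrist");cv2.imwrite("pics/w0.png",im);np.save("T0.npy",T)
for t in("heat_dial","start_button_top"):
    for d in r.cut_out(t,"wrist")[:2]:
        v,u=np.nonzero(d["mask"]);print(t,round(d["p"],2),np.round(d["box"]),u.mean(),v.mean())
E
```

```text
[[-0.051, 0.976, 0.211, 429.927], [0.999, 0.05, 0.01, 12.099], [-0.0, 0.211, -0.977, 249.758], [0.0, 0.0, 0.0, 1.0]]
heat_dial 0.89 [238. 150. 312. 221.] 274.26569920844327 185.96121372031664
```

View pics/w0.png

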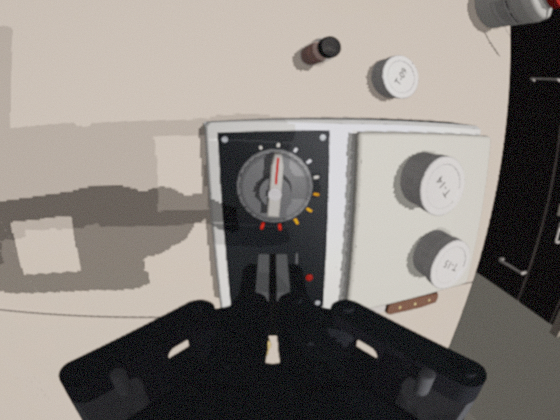

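The wrist view shows the dial centre at (275,186) with the bar pointing up to about (278,155). The fingers hide the button, and the deck screws are at (225,140), (323,137) and (318,303).

```bash
python3 - <<'E'
from h import *
T=np.load("T0.npy")
a=onplane("wrist",(275,186),(0,0,67.8),T=T);n=-T[:3,2]
print("axis skirt top w",a, "top",onplane("top",(225+250/6,230+243/6),(0,0,67.8)))
p0=a-8*n
S=[onplane("wrist",q,p0,n,T) for q in((225,140),(323,137),(318,303))]
print(np.round(S,1));d=S[1]-S[0];print("yaw w",np.degrees(np.arctan2(d[1],d[0])));d=S[1]-S[2];print(np.degrees(np.arctan2(-d[0],d[1])))
S=[onplane("top",(225+u/6,230+v/6),p0,n) for u,v in((107,122),(617,88),(123,380),(635,345))]
print(np.round(S,1))
for i,j in((2,0),(3,1)): d=S[j]-S[i];print("yaw t",np.degrees(np.arctan2(d[1],d[0])))
for i,j in((1,0),(3,2)): d=S[i-0]-S[j]; d=-d;print(np.degrees(np.arctan2(-d[0],d[1])))
b=onplane("top",(225+538/6,230+246/6),p0+21*n,n);print("button",b,"dial top at deck",onplane("top",(225+250/6,230+243/6),p0+8*n,n))
b2=onplane("side",(229,240),p0+21*n,n);print("side",b2,onplane("side",(230,208),p0+8*n,n))
# bar direction
q=[onplane("wrist",u,p0+30*n,n,T) for u in((279,155),(273,212))];d=q[0]-q[1];print("bar",np.round(q,1),np.degrees(np.arctan2(d[1],d[0])))
im=cv2.imread("pics/w0.png")[120:310,200:360];cv2.imwrite("pics/w0c.png",cv2.resize(im,None,fx=3.1,fy=3.1,interpolation=cv2.INTER_CUBIC))
E
```

```text
axis skirt top w [471.85542119  16.38312334  67.8       ] top [472.66864267  14.63112876  67.8       ]
[[ 424.2   57.9   49.8]
 [ 516.2   65.8   69.7]
 [ 530.1 -121.2   70.7]]
yaw w 4.896498661855349
4.248296211519853
[[ 515.8   67.    69.6]
 [ 529.5 -118.4   70.6]
 [ 424.5   60.4   49.9]
 [ 438.4 -125.4   50.9]]
yaw t 4.1378367293103615
yaw t 4.393836728135552
4.2321801209418455
4.283863157279785
button [471.34146749 -87.9394678   79.8722214 ] dial top at deck [472.65506503  14.62901788  67.95373166]
side [474.03867288 -98.82793377  80.33753938] [476.48627878   8.75493753  68.71736614]
bar [[468.6  49.7  90. ]
 [466.3  -2.9  88.9]] 87.48773111146694
```

View pics/w0c.png

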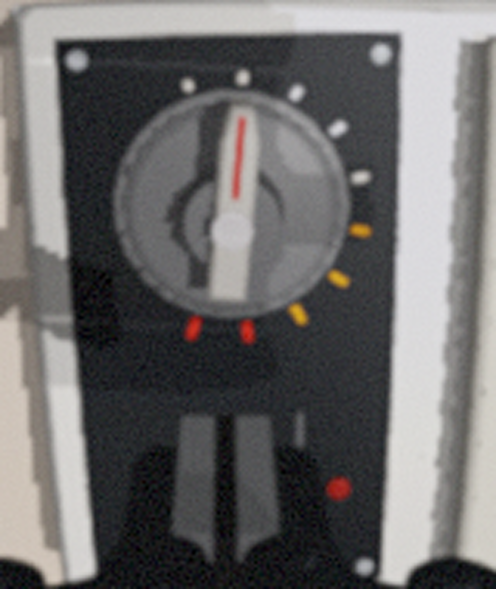

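Yaw is about 4.3° and the deck axis about (474, 15.6, 60). The bar sits at 87.5° against an expected 88.3°, and the dial–button distance of 103 mm matches. Next is the approach in front of the bar.

```bash
cat >> h.py <<'E'
AX=np.array([474,15.6,60.]);PSI=4.3
def push(th,off,rho=28,h=40):
    c,s=np.cos(np.radians(th)),np.sin(np.radians(th))
    M=(R.from_euler('z',PSI,degrees=True)*R.from_euler('y',-12.2,degrees=True)).as_matrix()
    return pose(AX+M@[c*rho-s*off,s*rho+c*off,h],PSI,th-90)
E
python3 - <<'E'
from h import *
T=tcp()
for z in (12,18,25,30): print(z,proj("wrist",(T@[0,0,z,1])[:3],T).round())
for h in(90,40): print(delta(push(84,30,h=h)))
print(delta(push(84,14),push(84,30)))
E
```

```text
12 [272. 283.]
18 [272. 277.]
25 [272. 270.]
30 [272. 265.]
([0.0308, -0.0246, 0.1047], [0.02, 0.3, 4.77])
([0.031, -0.0246, 0.1547], [0.02, 0.3, 4.77])
([0.0, 0.016, -0.0], [0.0, 0.0, 0.0])
```

Emit:
carry_out(delta_pos=[[0.015,-0.012,0.05],[0.031,-0.0246,0.1],[0.031,-0.0246,0.125],[0.031,-0.0246,0.15],[0.031,-0.0246,0.1547],[0.031,-0.0246,0.1547]], rot=[[0,0.1,2],[0,0.3,4.8],[0,0.3,4.8],[0,0.3,4.8],[0,0.3,4.8],[0,0.3,4.8]])

```text
clock: 3.02
eef_pos: [437.2, 43.3, 93.6]
tcp_rot: [2.93, -0.022, 1.542]
contact_force: [-0.2, 0.6, 0.9]
opening: 0.001
grasp_force: 0.0
```

```bash
python3 - <<'E'
from h import *
print(delta(push(84,30)),r.sense()["contact_force"])
T=tcp();im=r.grab_frame("wrist")
cv2.imwrite("pics/w1.png",im)
E
```

```text
([0.0006, -0.0003, 0.0001], [-0.0, 0.01, -0.08]) [-0.18449197  0.59904802  0.88619537]
```

View pics/w1.png

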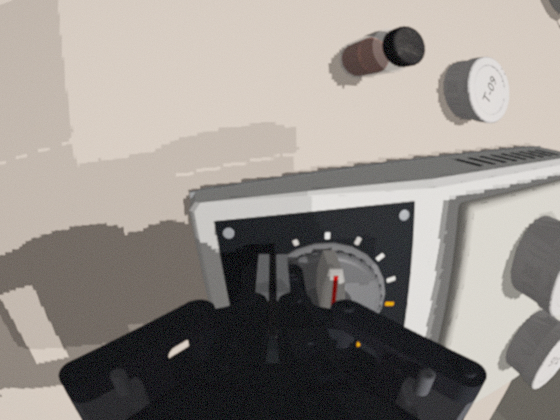

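The finger, at (275,270), is clear of the bar at about (325,270), with a gap of roughly 15 mm. Next I work out the rows of the arc.

```bash
python3 - <<'E'
from h import *
def call(seq):
    b=push(*seq[0])
    for q in seq[1:]: print(q,delta(push(*q),b))
call([(84,30),(84,20),(84,16),(84,13.5)]+[(84-3*i,13) for i in range(1,6)])
print(); call([(69,13)]+[(69-4*i,13) for i in range(1,9)])
E
```

```text
(84, 20) ([0.0, 0.01, 0.0], [0.0, 0.0, 0.0])
(84, 16) ([0.0, 0.014, -0.0], [0.0, 0.0, 0.0])
(84, 13.5) ([0.0, 0.0165, 0.0], [0.0, 0.0, 0.0])
(81, 13) ([0.0006, 0.0185, 0.0], [0.0, 0.0, 3.0])
(78, 13) ([0.0012, 0.02, -0.0], [0.0, 0.0, 6.0])
(75, 13) ([0.0017, 0.0215, -0.0], [0.0, 0.0, 9.0])
(72, 13) ([0.0021, 0.0231, 0.0], [0.0, 0.0, 12.0])
(69, 13) ([0.0024, 0.0247, 0.0], [-0.0, -0.0, 15.0])

(65, 13) ([0.0008, 0.002, 0.0], [0.0, 0.0, 4.0])
(61, 13) ([0.0015, 0.004, -0.0], [0.0, 0.0, 8.0])
(57, 13) ([0.0021, 0.0061, 0.0], [-0.0, 0.0, 12.0])
(53, 13) ([0.0025, 0.0082, 0.0], [0.0, -0.0, 16.0])
(49, 13) ([0.0028, 0.0104, 0.0], [-0.0, 0.0, 20.0])
(45, 13) ([0.0029, 0.0125, 0.0], [0.0, -0.0, 24.0])
(41, 13) ([0.0028, 0.0147, 0.0], [0.0, -0.0, 28.0])
(37, 13) ([0.0026, 0.0168, 0.0], [0.0, 0.0, 32.0])
```

Emit:
carry_out(delta_pos=[[0,0.01,0],[0,0.014,0],[0,0.0165,0],[0.0006,0.0185,0],[0.0012,0.02,0],[0.0017,0.0215,0],[0.0021,0.0231,0],[0.0024,0.0247,0]], rot=[[0,0,0],[0,0,0],[0,0,0],[0,0,3],[0,0,6],[0,0,9],[0,0,12],[0,0,15]])

```text
clock: 4.08
eef_pos: [461.0, 44.4, 98.6]
tcp_rot: [2.943, -0.076, 1.283]
contact_force: [-1.8, 0.8, 0.6]
opening: -0.003
grasp_force: 1.2
```

```bash
python3 - <<'E'
from h import *
print(delta(push(69,13)),r.sense()["contact_force"])
T=tcp();im=r.grab_frame("wrist")
cv2.imwrite("pics/w2.png",cv2.resize(im[180:360,180:420],None,fx=2.5,fy=2.5))
E
```

```text
([0.0011, -0.0001, -0.0], [-0.03, 0.04, -0.23]) [-1.81652618  0.81494455  0.63329322]
```

View pics/w2.png

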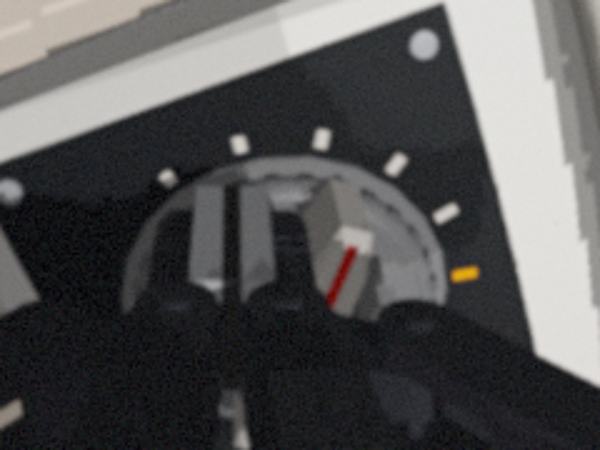

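The bar has snapped one click on, to the third mark, and stands just ahead of the finger. I push on along the arc.

Emit:
carry_out(delta_pos=[[0.0008,0.002,0],[0.0015,0.004,0],[0.0021,0.0061,0],[0.0025,0.0082,0],[0.0028,0.0104,0],[0.0029,0.0125,0],[0.0028,0.0147,0],[0.0026,0.0168,0]], rot=[[0,0,4],[0,0,8],[0,0,12],[0,0,16],[0,0,20],[0,0,24],[0,0,28],[0,0,32]])

```text
clock: 5.12
eef_pos: [478.6, 42.0, 102.4]
tcp_rot: [3.012, -0.171, 0.728]
contact_force: [0.9, 0.3, -0.7]
opening: -0.0
grasp_force: 0.0
```

```bash
python3 - <<'E'
from h import *
print(delta(push(37,13)),r.sense()["contact_force"])
def call(seq):
    b=push(*seq[0])
    for q in seq[1:]: print(q,delta(push(*q),b))
call([(37,13)]+[(37-4*i,13) for i in range(1,9)])
E
```

```text
([0.0001, -0.0015, 0.0001], [0.07, -0.05, -0.2]) [ 0.90248335  0.25280846 -0.68108103]
(33, 13) ([0.0008, 0.002, 0.0], [-0.0, -0.0, 4.0])
(29, 13) ([0.0015, 0.004, 0.0], [-0.0, 0.0, 8.0])
(25, 13) ([0.0021, 0.0061, -0.0], [-0.0, -0.0, 12.0])
(21, 13) ([0.0025, 0.0082, 0.0], [-0.0, -0.0, 16.0])
(17, 13) ([0.0028, 0.0104, -0.0], [-0.0, -0.0, 20.0])
(13, 13) ([0.0029, 0.0125, 0.0], [-0.0, -0.0, 24.0])
(9, 13) ([0.0028, 0.0147, 0.0], [-0.0, -0.0, 28.0])
(5, 13) ([0.0026, 0.0168, 0.0], [-0.0, 0.0, 32.0])
```

Emit:
carry_out(delta_pos=[[0.0008,0.001,0],[0.0015,0.003,0],[0.0021,0.005,0],[0.0025,0.0071,0],[0.0028,0.0093,0],[0.0029,0.0114,0]], rot=[[0,0,4],[0,0,8],[0,0,12],[0,0,16],[0,0,20],[0,0,24]])

```text
clock: 5.88
eef_pos: [488.0, 35.4, 104.4]
tcp_rot: [3.093, -0.209, 0.304]
contact_force: [0.9, 0.2, 0.1]
opening: 0.001
grasp_force: 0.2
```

```bash
python3 - <<'E'
from h import *
print(delta(push(13,13)),r.sense()["contact_force"])
T=tcp();im=r.grab_frame("wrist")
cv2.imwrite("pics/w3.png",cv2.resize(im[180:360,180:420],None,fx=2.5,fy=2.5))
E
```

```text
([-0.0, -0.0003, 0.0001], [0.04, -0.07, -0.2]) [0.92268008 0.20495923 0.13168255]
```

View pics/w3.png

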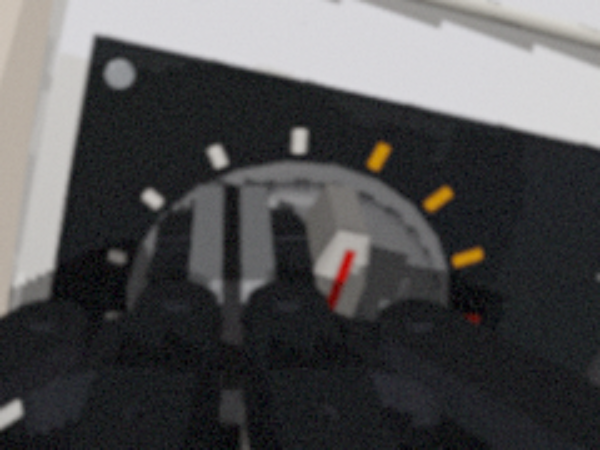

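The tip now stands between the last white mark (300,140) and the first orange one (378,155). I check the angle by projecting the bar model.

```bash
python3 - <<'E'
from h import *
M=(R.from_euler('z',PSI,degrees=True)*R.from_euler('y',-12.2,degrees=True)).as_matrix()
def bar(T,th):
    c,s=np.cos(np.radians(th)),np.sin(np.radians(th))
    out=[]
    for x,y,z in((36,3,30),(36,-3,30),(26,5.5,30),(26,-5.5,30),(36,3,8),(36,-3,8)):
        p=AX+M@[c*x-s*y,s*x+c*y,z];out.append(((proj("wrist",p,T)-180)*2.5).round().astype(int).tolist())
    return out
T=tcp()
for th in(12,6,0,-6,-12): print(th,bar(T,th))
k=lambda a:((proj("wrist",AX+M@[45*np.cos(np.radians(a)),45*np.sin(np.radians(a)),0],T)-180)*2.5).round()
print("ticks 12,-12",k(12),k(-12))
T2=push(69,13)
for th in(68,64,60): print(th,bar(T2,th))
E
```

```text
12 [[284, 227], [318, 227], [269, 274], [328, 274], [278, 174], [307, 174]]
6 [[306, 226], [338, 229], [284, 272], [342, 277], [296, 174], [325, 177]]
0 [[326, 227], [358, 233], [299, 271], [356, 281], [315, 175], [343, 181]]
-6 [[347, 230], [377, 239], [314, 272], [368, 286], [333, 178], [360, 186]]
-12 [[366, 235], [394, 246], [328, 274], [380, 293], [350, 183], [375, 193]]
ticks 12,-12 [292. 119.] [377. 137.]
68 [[288, 226], [321, 226], [271, 273], [331, 273], [281, 174], [310, 174]]
64 [[302, 226], [335, 228], [282, 272], [341, 275], [293, 173], [322, 175]]
60 [[316, 226], [348, 230], [292, 271], [350, 278], [306, 174], [334, 178]]
```

The projection puts the bar at about −1°, right at the last crest and still against the finger. It needs only 2–3 mm more.

Emit:
carry_out(delta_pos=[[0.0003,0.0005,0],[0.0006,0.001,0],[0.0008,0.0015,0],[0.001,0.002,0],[0.0012,0.0025,0],[0.0012,0.0025,0]], rot=[[0,0,1],[0,0,2],[0,0,3],[0,0,4],[0,0,5],[0,0,5]])

```text
clock: 6.68
eef_pos: [489.3, 33.3, 104.5]
tcp_rot: [3.112, -0.211, 0.215]
contact_force: [0.6, -0.2, 0.4]
opening: 0.0
grasp_force: 0.0
```

```bash
python3 - <<'E'
from h import *
print(delta(push(13,13)),r.sense()["contact_force"])
T=tcp();im=r.grab_frame("wrist")
cv2.imwrite("pics/w4.png",cv2.resize(im[180:360,180:420],None,fx=2.5,fy=2.5))
M=(R.from_euler('z',PSI,degrees=True)*R.from_euler('y',-12.2,degrees=True)).as_matrix()
for th in(0,-6,-12,-18):
    c,s=np.cos(np.radians(th)),np.sin(np.radians(th))
    print(th,[((proj("wrist",AX+M@[c*x-s*y,s*x+c*y,z],T)-180)*2.5).round() for x,y,z in((36,3,30),(36,-3,30))])
# away from the bar, then straight up, then the button
b=push(13,13)
E
```

```text
([-0.0009, -0.0026, -0.0001], [0.03, -0.02, -5.13]) [ 0.5830428  -0.22756017  0.41849982]
0 [array([311., 224.]), array([344., 228.])]
-6 [array([332., 226.]), array([364., 232.])]
-12 [array([352., 230.]), array([382., 239.])]
-18 [array([371., 235.]), array([399., 247.])]
```

View pics/w4.png

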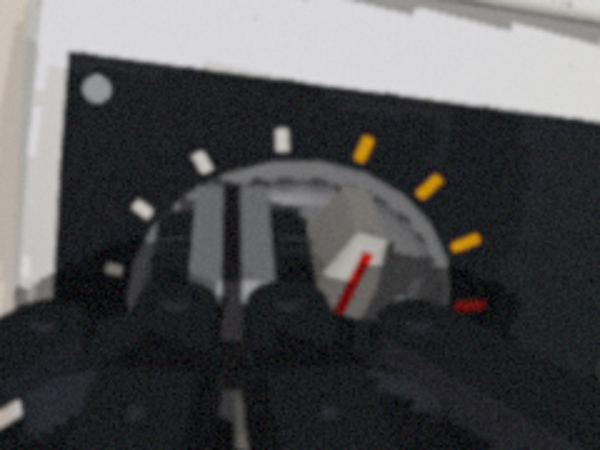

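The bar's end, at (355–390, 236), matches the −12° projection: it has snapped into the fourth click on the first orange mark, clear of the finger. I back off sideways and then go up.

Emit:
carry_out(delta_pos=[[0,-0.005,0],[0,-0.01,0],[0,-0.012,-0.03],[0,-0.012,-0.08],[0,-0.012,-0.13]], rot=[[0,0,0],[0,0,0],[0,0,0],[0,0,0],[0,0,0]])

```text
clock: 7.35
eef_pos: [458.6, 43.4, 232.2]
tcp_rot: [3.112, -0.21, 0.216]
contact_force: [1.5, -0.4, 0.9]
opening: 0.001
grasp_force: 0.0
```

```bash
python3 - <<'E'
from h import *
print(delta(pose((405,-38,235),PSI,-90)))
E
```

```text
([-0.0677, 0.0685, -0.0152], [0.02, 0.04, 7.91])
```

Emit:
carry_out(delta_pos=[[-0.034,0.034,-0.008],[-0.068,0.0685,-0.015],[-0.068,0.0685,-0.015],[-0.068,0.0685,-0.015],[-0.068,0.0685,-0.015]], rot=[[0,0,4],[0,0,7.9],[0,0,7.9],[0,0,7.9],[0,0,7.9]])

```text
clock: 7.98
eef_pos: [406.1, -37.6, 233.6]
tcp_rot: [3.141, -0.213, 0.076]
contact_force: [-0.2, 0.5, 0.5]
opening: -0.002
grasp_force: 0.0
```

```bash
python3 - <<'E'
from h import *
T=tcp();im=r.grab_frame("wrist");cv2.imwrite("pics/w5.png",im)
hsv=cv2.cvtColor(im,cv2.COLOR_BGR2HSV);m=cv2.inRange(hsv,(45,100,50),(85,255,255))
n,l,st,c=cv2.connectedComponentsWithStats(m);i=1+np.argmax(st[1:,4]);print(st[i],c[i])
n=-T[:3,2]
b=onplane("wrist",c[i],AX+21*n,n,T);print("button",b,"dist",np.linalg.norm(b-21*n-AX))
print("dial hub",proj("wrist",AX+8*n,T))
B=(b+np.array([471.3,-88,80]))/2
for h in(60,30): print(h,delta(pose(b+n*h,PSI,-90)))
E
```

```text
[322 154  25  26 499] [334.06412826 166.11222445]
button [470.90891596 -88.05833513  79.13948742] dist 103.34372366383802
dial hub [219.68366003 156.12217947]
60 ([0.0268, 0.0553, 0.1037], [-0.0, -0.01, 0.08])
30 ([0.0268, 0.0553, 0.1337], [-0.0, -0.01, 0.08])
```

View pics/w5.png

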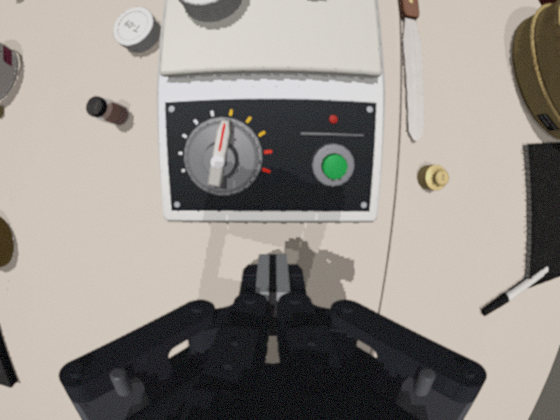

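The pointer is on the first orange mark, (231,112), and the button, at (334,166), gives the same position and the same 103 mm as before. I go above the button and press.

Emit:
carry_out(delta_pos=[[0.013,0.028,0.04],[0.0268,0.0553,0.08],[0.0268,0.0553,0.11],[0.0268,0.0553,0.1337],[0.0268,0.0553,0.1337]], rot=[[0,0,0],[0,0,0],[0,0,0],[0,0,0],[0,0,0]])

```text
clock: 8.65
eef_pos: [463.3, -88.5, 106.8]
tcp_rot: [-3.141, -0.209, 0.076]
contact_force: [0.4, 0.1, -0.8]
opening: 0.001
grasp_force: 0.0
```

Emit:
carry_out(delta_pos=[[0,0,0.002],[0,0,0.004],[0,0,0.006],[0,0,0.008],[0,0,0.008]], rot=[[0,0,0],[0,0,0],[0,0,0],[0,0,0],[0,0,0]])

```text
clock: 9.28
eef_pos: [466.2, -89.4, 101.1]
tcp_rot: [3.141, -0.214, 0.075]
contact_force: [2.1, 2.1, 3.1]
opening: -0.003
grasp_force: 1.8
```

Emit:
carry_out(delta_pos=[[0,0,0.001],[0,0,0.002],[0,0,0.002]], rot=[[0,0,0],[0,0,0],[0,0,0]])

```text
clock: 9.65
eef_pos: [466.6, -89.4, 99.3]
tcp_rot: [3.141, -0.214, 0.075]
contact_force: [-1.2, 2.4, 11.7]
opening: 0.006
grasp_force: 5.4
```

Emit:
carry_out(delta_pos=[[0,0,0.001],[0,0,0.001]], rot=[[0,0,0],[0,0,0]])

```text
clock: 9.9
eef_pos: [466.7, -89.4, 99.0]
tcp_rot: [3.141, -0.215, 0.075]
contact_force: [-7.1, 2.2, 27.0]
opening: -0.001
grasp_force: 13.9
```

A hard stop at 27 N, at the depth expected for a 5 mm press. I withdraw in steps to check the travel from the spring force.

Emit:
carry_out(delta_pos=[[0,0,-0.003],[0,0,-0.003],[0,0,-0.003]], rot=[[0,0,0],[0,0,0],[0,0,0]])

```text
clock: 10.28
eef_pos: [466.0, -89.5, 100.9]
tcp_rot: [3.141, -0.214, 0.075]
contact_force: [2.1, -0.1, 4.8]
opening: -0.0
grasp_force: 1.9
```

Emit:
carry_out(delta_pos=[[0,0,-0.001],[0,0,-0.0015],[0,0,-0.0015]], rot=[[0,0,0],[0,0,0],[0,0,0]])

```text
clock: 10.65
eef_pos: [465.2, -89.4, 102.2]
tcp_rot: [3.141, -0.213, 0.075]
contact_force: [1.2, 0.0, 3.0]
opening: -0.001
grasp_force: 1.4
```

Emit:
carry_out(delta_pos=[[0,0,-0.001],[0,0,-0.0015],[0,0,-0.0015]], rot=[[0,0,0],[0,0,0],[0,0,0]])

```text
clock: 11.02
eef_pos: [464.6, -89.3, 103.5]
tcp_rot: [3.141, -0.213, 0.075]
contact_force: [1.0, -0.5, 2.1]
opening: -0.006
grasp_force: 0.9
```

Emit:
carry_out(delta_pos=[[0,0,-0.02],[0,0,-0.06],[0,0,-0.1],[0,0,-0.13],[-0.03,-0.05,-0.14],[-0.03,-0.05,-0.14],[-0.03,-0.05,-0.14]], rot=[[0,0,0],[0,0,0],[0,0,0],[0,0,0],[0,0,0],[0,0,0],[0,0,0]])

```text
clock: 11.9
eef_pos: [402.3, -43.7, 234.1]
tcp_rot: [3.141, -0.213, 0.076]
contact_force: [-0.3, -0.3, 0.1]
opening: -0.0
grasp_force: 0.0
```

```bash
python3 - <<'E'
from h import *
T=tcp();a=cv2.imread("pics/w5.png");b=r.grab_frame("wrist");cv2.imwrite("pics/w6.png",b)
print(T[:3,3],r.sense()["contact_force"])
n=-T[:3,2]
hsv=cv2.cvtColor(b,cv2.COLOR_BGR2HSV);m=cv2.inRange(hsv,(45,100,50),(85,255,255))
k,l,st,c=cv2.connectedComponentsWithStats(m);i=1+np.argmax(st[1:,4]);print(st[i],c[i],onplane("wrist",c[i],AX+21*n,n,T))
# red line direction
M=(R.from_euler('z',PSI,degrees=True)*R.from_euler('y',-12.2,degrees=True)).as_matrix()
red=cv2.inRange(cv2.cvtColor(b,cv2.COLOR_BGR2HSV),(0,130,70),(8,255,255))|cv2.inRange(hsv,(172,130,70),(180,255,255))
P=[]
for v,u in zip(*np.nonzero(red)):
    q=M.T@(onplane("wrist",(u,v),AX+30*n,n,T)-AX)
    if np.hypot(q[0],q[1])<34: P.append(q[:2])
P=np.array(P);d=np.linalg.svd(P-P.mean(0))[2][0];print(len(P),P.mean(0),np.degrees(np.arctan2(d[1]*np.sign(d[0]),abs(d[0]))))
E
```

```text
[402.34459758 -43.69683609 234.0656162 ] [ 0.78000166 -0.09978966  0.24774837]
[316 149  25  26 499] [327.89579158 161.22044088] [470.94776556 -88.39392375  79.17137379]
25 [19.92351387 -5.73726485] -12.064497309339506
```

The spring was still pushing 4.6 mm above the stop, so the press was full. The button is back up and the dial reads −12.1°, on the fourth click.

```bash
python3 -c "
from rig import r
print(r.sign_off())"
```

```text
the job is handed in; nothing more can be done
None
```

I turned the dial up exactly four clicks (second mark to sixth), then pressed the start button fully and let it spring back, touching nothing else, and handed the job in at about 12 s of robot time.

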